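# Clamp a filled bottle in the capping clamp

### The job

Stand the filled bottle nearest to you upright on the two rails of the blue capping clamp, between the jaw pad and the V block, and let go of it. Then squeeze the red trigger towards the black grip and let it spring back, again and again, until the jaw holds the bottle firmly against the V block, and leave the trigger released. Move the jaw only with the trigger, do not force the trigger once it resists (the bottle is glass), do not tip the bottle, and leave the other things on the table alone.

Things in the scene. Friction and masses are not known exactly. Their poses are not given: they have to be found in the camera images.
- bottle: glass bottle of pale yellow drink with black screw cap, 77 mm diameter, 222 mm tall, up to 1 kg, too wide to hold round the body; take it by the black cap or neck (34 mm diameter, 170 to 222 mm above its underside). Of all the bottles it is the nearest to the robot, standing on the table left of the clamp. Origin: centre of its underside, z up.
- capping_clamp: blue one-hand bar clamp fixed to the table on an aluminium plate (120 x 360 x 10 mm). Origin: on the table under the axis of a bottle pressed home in the V block; x points away from the robot, y (robot's left) is the way the jaw closes, z up. The fixed V block (two black rubber faces, blue post, top at z = 136 mm) is on the +y side; jaw, housing, black grip and red trigger on the -y side.
- seat (a point): point midway between the two steel rails at their top (z = 30 mm), where the centre of the bottle's underside is when home in the V block. The rails run along the clamp's y from -62 to +44 mm, each 12 mm wide, centred 24 mm either side of this point. Put the bottle down up to about 10 mm from here towards the jaw (-y): at 0 it touches the V block, the jaw pushes it home along the rails.
- jaw_pad: sprung black rubber pad on the front of the jaw, 56 mm wide, z = 73 to 123 mm, spring 1.6 N per mm, 8 mm travel. Origin coincides with the clamp's origin when the jaw is fully open (its face is then at y = -88.5 mm) and moves along the clamp's y. It meets a bottle that is home when advanced 50 mm; touching is not yet a firm hold.
- clamp_jaw: the sliding jaw: blue plate 60 mm wide behind the pad, up to z = 126 mm, and its steel bar, 12 mm wide, top at z = 88 mm, which runs back along -y through the blue housing (y = -229 to -145 mm, up to z = 113 mm), under the trigger's paddle and sticks out behind to y = -290 mm. Do not push it by hand. Origin as for the pad.
- jaw_slide (a joint): how far the jaw has been advanced from fully open, 0 to 0.062 m, along the clamp's +y. It stays where it is left (brake friction about 18 N); starts at 0.004 to 0.020.
- trigger_swing (a joint): swing of the red trigger, rad: 0 released, 0.34 fully squeezed; a spring brings it back (3 to 5 N at the paddle). A full squeeze drives the jaw about 9 mm (the first 3 to 12 mm), which takes 8 to 13 N. With the bottle firmly held the trigger stalls at 0.22 to 0.30 under 17 N; if it goes on to its end stop (over 0.31) squeeze again. 17 to 22 N is enough; over 30 N can crush the glass.
- trigger_grip (a point): point on the rear (-y) face of the red trigger paddle where to press it, 120 mm along the lever from its pivot; the paddle (28 mm wide, 12 mm thick) reaches from 72 to 149 mm. The lever leans 0.17 rad to -y of upright when released and 0.17 rad to +y, near the black grip, when squeezed: this point moves 41 mm along +y, about 150 mm above the table.
- trigger_pivot (a point): axis of the trigger (along the clamp's x), at y = -200, z = 32 mm of the clamp. The fixed black grip stands upright in front of the trigger, y = -170 to -155 mm, top at z = 175 mm.
- funnel: stainless bottling funnel standing on its rim, 101 x 122 x 108 mm, behind the clamp; leave alone. Origin: centre of its underside.
- label_roll: white roll of blank labels lying flat, 82 mm diameter, 38 mm high, at the back left; leave alone. Origin: centre of its underside.
- tape_roll: roll of tan tape lying flat, 98 mm diameter, 25 mm high, at the front left; leave alone. Origin: centre of its underside.
- thermometer: probe thermometer, 183 mm long, lying on the right; leave alone. Origin: centre of its underside.
Mind the look-alikes: they are no part of the job. What is shaped like the bottle but orange or turquoise is not meant.

How it is judged (in metres and radians):
On the way, in this order (a step that is already met when the one before it is completed fails the run):
1. the bottle stands upright on both rails between the pad and the V block, let go, not yet pressed by the jaw (z of bottle in the frame of capping_clamp between 0.027 and 0.034 m and x of bottle in the frame of capping_clamp between -0.015 and 0.015 m and angle between bottle's own z axis and vertical below 0.06 rad and linear speed of bottle below 0.02 m/s and contact force between the fingers and bottle below 0.2 N and contact force between jaw_pad and bottle below 4 N), for 0.2 s.
2. the trigger is being squeezed (value of joint trigger_swing above 0.15 rad).
3. the jaw has driven the bottle home in the V block and presses it with at least 8 N (contact force between jaw_pad and bottle above 8 N and y of bottle in the frame of capping_clamp above -0.006 m), for 0.2 s.
At the end, for the whole second after the job is handed in: The bottle stands upright (within 0.06 rad) on both rails, at rest, home in the V block (its axis within 6 mm along the clamp and 12 mm across it of the seat), the jaw pad presses it with more than 8 N, and the trigger has sprung back (below 0.05 rad) (all of step 3 and x of bottle in the frame of capping_clamp between -0.012 and 0.012 m and z of bottle in the frame of capping_clamp between 0.027 and 0.036 m and angle between bottle's own z axis and vertical below 0.06 rad and linear speed of bottle below 0.02 m/s and value of joint trigger_swing below 0.05 rad); the robot touches nothing.
It fails at once if the bottle is tipped (more than 0.35 rad) (angle between bottle's own z axis and vertical above 0.35 rad).
It fails at once if the robot pushes the jaw directly instead of working the trigger (contact force between the fingers and jaw_pad above 3 N or contact force between any of the fingers, the arm and clamp_jaw above 3 N).
It fails at once if another thing is disturbed (moved more than 30 mm) (distance of any of funnel, label_roll, tape_roll, thermometer from where it was at the start of the episode above 0.03 m).
It fails at once if the glass bottle is squeezed too hard (over 80 N) (contact force between jaw_pad and bottle above 80 N).
It also fails if it takes over 64 s, if anything falls off the work surface, if the arm or the gripper's body presses on something with over 40 N, if the wrist force passes 120 N, or if a joint passes its speed limit or range.

### The arm

A 6-joint arm with a two-finger parallel gripper is mounted at the origin on a cart in front of the work surface, level with it; the furniture and walls round the work are solid. World frame = base frame: x ahead of the robot, y to its left, z up, the work surface at z = 0. Lengths are in m, angles in degrees, forces in N, time in s.
With the tool pointing down it reaches from about 0.25 to 0.725 m from the base axis. Payload 9.7 kg.
Tool frame: the origin (TCP) lies at the very end of the fingers, on their centre line; the grasp point (between the pads) lies 19 mm behind it (bot.hold_point_z is the distance from the TCP to the grasp point, in m); z points along the fingers, y is the line along which they close (so a half turn about z gives the same grasp; the last joint's range is limited). The gripper opens to 85 mm and grips with 20 to 120 N. Pads are 22 mm wide; open, the fingers measure 114 mm over their backs; the gripper's body (76 mm by 85 mm) begins 54 mm behind the grasp point. The pads swing forward as they close: fully open they stand 13 mm farther back than shut.
Start: joints at [73.339, 4.979, 10.078, 95.1, 0, 90], TCP at [0.158, 0.527, 0.231] pointing down, gripper open.
Joint ranges: [-179.16, 179.16], [-48.56, 103.87], [-65.8, 70.77], [-126.05, 130.52], [-82.76, 87.17], [-180, 180]. Speed limits (degrees/s): [127.2, 127.2, 147.25, 180, 180, 180].

### API

Orientations are given as [roll, pitch, yaw] about the fixed x, y, z axes, in that order (R = Rz(yaw) Ry(pitch) Rx(roll)).
In Python, from workcell import bot gives the robot as it stands.
- The arm moves only by the tool play_rows, never from a script. Its argument "targets" is a list of rows, each an object with "grip": the closure in counts, from 0 (fully open) to 255 (shut); "linear": the shift along the world's x, y, z in cm, a list of three; "delta_rot": the turn, a rotation vector about the world's x, y, z in rad, a list of three. A call has 1 to 10 rows; each row is the pose to reach, as a shift and turn from the pose commanded when the call began; what a row does not reach only later rows make up. A row lasts 1/10 s, in which the tool goes at most 50 mm and 8.59 degrees, less where a joint would pass 70% of its speed; a pose out of reach is approached as far as the arm can. A call with a gripper value outside its range is refused whole. The fingers move at their own pace and stop on an object; "force" is the grip in N (left out, the last holds). Time passes only in rows, so rows that repeat a pose let the fingers close. It gives the time, the measured TCP pose, the force, the opening and the grip force at its end, in the units of the state.
- bot.get_obs(): the state, without advancing time (a new reading comes with each control period).
- bot.camera(name): name is "scene" or "side" or "wrist"; returns a dict with "color" (384x512x3 uint8, red, green, blue), "range_z" (384x512 float32, m along the optical axis (not along the pixel's ray), 0 where there is no reading), "fov_y" (degrees; the focal length in pixels is half the picture's height over the tangent of half this angle, whatever the lens; pixels are square), "cx", "cy" (the principal point, pixels), "dist_coeffs" ([k1, k2, p1, p2, k3] as OpenCV has them; the pictures are not rectified), "world_to_cam" (4x4, takes a point from world to camera coordinates). Camera axes: x right, y up, looking along -z (the intrinsics and any distortion apply to the point x, -y, -z); pixel columns grow to the right and rows downward; lengths in m; the calibration is good to about 2 mm. A picture is of the moment at which its call begins.
- bot.job_done(): hands the job in; it is judged then, once.
Trained networks look in a picture, given as the dict that the camera call returned (one of the last four; its "shot" number tells which), for a name from the list of things; names that differ only in an ending like _2 or _b are one class to them, and where a whole thing is asked for, a point or a joint stands for the part that bears it (a point fixed in the world has none). Each returns a list of dicts, best first, with "conf" (0 to 1); they miss things now and then, are a little off and sometimes report something else, mostly with a low value. They report only what shows in the picture. A call takes as long as a camera call. They do not tell look-alikes from the thing itself.
- bot.search_frame(picture, target): "box" ([left, top, right, bottom] in pixels, round what is visible of it).
- bot.trace(picture, target): "pixels" (384x512 bool, what is visible of it) and "box" ([left, top, right, bottom] in pixels, round what is visible of it).
- bot.pinpoint(picture, target): "pixel" ([column, row] in pixels: a listed point, or the origin of a listed thing).
The state is a dict: "time": time; "q": joint angles; "qd": joint speeds; "joint_efforts": joint torques, N m; "ee_pos": TCP position; "tcp_rot": TCP orientation; "wrist_force": force on the tool from outside, world axes, zero at the start; "torque": the same for the moment, N m; "opening": finger opening in m; "grasp_force": force on a finger pad.
Only numpy, scipy, OpenCV 4.12 (cv2) and the standard library are available. Lean on these libraries where they do the work, as an engineer would, in place of code of your own. Each camera call takes 0.05 s, during which the arm holds its last target. There are 200 camera calls.

## Working session

There is one attempt and no reset: what is moved stays moved. The work goes in short steps, Python scripts to look and compute and a tool call to move; the robot and the scene stay as the last step left them, time stands still between calls to the robot, and variables do not carry over. Pictures are saved under pics/ and viewed, at most 13 in all, crops included, and the job is handed in when it is done.

Besides the shell and the picture viewer there is one more tool, called after "Emit:" by a JSON object that holds its "fn" and its "kwargs", one argument or row to a line. play_rows: Moves the arm, as the interface text tells. Its arguments: {"type":"object","properties":{"targets":{"type":"array","items":{"type":"object","properties":{"grip":{"type":"number"},"linear":{"type":"array","items":{"type":"number"}},"delta_rot":{"type":"array","items":{"type":"number"}}}}},"force":{"type":"number"}},"required":["targets"]}

```bash
mkdir -p pics; cat > h.py <<'E'
import numpy as np, cv2
from workcell import bot
def K(p):
    f=p["color"].shape[0]/2/np.tan(np.radians(p["fov_y"])/2)
    return np.array([[f,0,p["cx"]],[0,f,p["cy"]],[0,0,1.]])
def rays(p,px):
    px=np.asarray(px,float).reshape(-1,1,2)
    u=cv2.undistortPoints(px,K(p),np.array(p["dist_coeffs"],float)).reshape(-1,2)
    return np.c_[u[:,0],-u[:,1],-np.ones(len(u))]
def world(p,px,d):
    c=rays(p,px)*np.asarray(d).reshape(-1,1)
    T=np.linalg.inv(p["world_to_cam"]); return c@T[:3,:3].T+T[:3,3]
def onz(p,px,z):
    T=np.linalg.inv(p["world_to_cam"]); r=rays(p,px)@T[:3,:3].T; o=T[:3,3]
    return o+r*((z-o[2])/r[:,2:3])
def proj(p,X):
    T=np.array(p["world_to_cam"]); c=np.atleast_2d(X)@T[:3,:3].T+T[:3,3]
    c=c*[1,-1,-1]
    return cv2.projectPoints(c,np.zeros(3),np.zeros(3),K(p),np.array(p["dist_coeffs"],float))[0].reshape(-1,2)
def cloud(p,mask):
    v,u=np.nonzero(mask&(p["range_z"]>0)); return world(p,np.c_[u,v],p["range_z"][v,u])
def save(p,n): cv2.imwrite(f"pics/{n}.png",p["color"][...,::-1])
E
python3 - <<'E'
from h import *
P={n:bot.camera(n) for n in("scene","side")}
cv2.imwrite("pics/a.png",np.hstack([cv2.resize(P[n]["color"],(400,300))[...,::-1] for n in P]))
save(P["scene"],"scene");save(P["side"],"side")
for n,p in P.items():
    for t in["bottle"]:
        for d in bot.trace(p,t):
            c=cloud(p,d["pixels"]); m=np.array(d["pixels"])
            top=c[c[:,2]>np.percentile(c[:,2],80)] if len(c) else c
            print(n,t,round(d["conf"],2),np.round(d["box"]),len(c),np.round(np.median(c,0),3) if len(c) else"", np.round(np.median(top,0),3) if len(c) else"", p["color"][m].mean(0).round())
    for t in["seat","trigger_grip","trigger_pivot","capping_clamp","bottle","jaw_pad"]:
        for d in bot.pinpoint(p,t)[:4]: print(n,t,round(d["conf"],2),np.round(d["pixel"],1), np.round(onz(p,d["pixel"],{"seat":.03,"trigger_grip":.15,"trigger_pivot":.032}.get(t,0)),3))
print(bot.get_obs()); print(np.linalg.inv(P["scene"]["world_to_cam"])[:3,3],np.linalg.inv(P["side"]["world_to_cam"])[:3,3])
E
```

```text
scene bottle 0.98 [173. 154. 194. 204.] 582 [0.51  0.322 0.132] [0.515 0.336 0.198] [131. 117.  88.]
scene bottle 0.89 [195. 174. 217. 228.] 935 [0.41  0.16  0.109] [0.421 0.167 0.187] [ 8. 89. 88.]
scene bottle 0.76 [166. 179. 196. 234.] 961 [0.31  0.205 0.12 ] [0.318 0.213 0.196] [127.  64.   8.]
scene seat 0.69 [245.7 205.5] [[0.579 0.081 0.03 ]]
scene seat 0.6 [366.7 231.6] [[ 0.61  -0.402  0.03 ]]
scene trigger_grip 0.42 [299.9 189.2] [[ 0.598 -0.143  0.15 ]]
scene trigger_pivot 0.8 [293.5 212.5] [[ 0.611 -0.115  0.032]]
scene capping_clamp 0.9 [244.4 210.4] [[0.585 0.092 0.   ]]
scene bottle 0.95 [178.5 234. ] [[0.33  0.235 0.   ]]
scene bottle 0.92 [168.2 220.6] [[0.387 0.328 0.   ]]
scene bottle 0.55 [185.5 205.7] [[0.51  0.335 0.   ]]
side bottle 0.91 [208. 156. 227. 207.] 759 [0.428 0.148 0.115] [0.43  0.162 0.193] [21. 88. 86.]
side bottle 0.67 [191. 138. 211. 184.] 609 [0.392 0.292 0.132] [0.392 0.309 0.199] [121.  70.  22.]
side bottle 0.62 [220. 134. 239. 176.] 610 [0.52  0.316 0.115] [0.521 0.331 0.187] [128. 116.  91.]
side bottle 0.58 [181. 153. 199. 204.] 763 [0.326
[... 642 characters left out ...]
, 4.97896159e+00, 1.00811646e+01, 9.50994976e+01,
       7.32952634e-04, 8.99994847e+01]), 'qd': array([-0.01029063, -0.0180738 , -0.01601682, -0.01583625, -0.01703497,
        0.06966511]), 'joint_efforts': array([ 1.14168844e-03, -5.20047712e+01,  4.64833152e+01,  1.39245458e-03,
        2.71256374e-05, -5.74245504e-06]), 'ee_pos': array([0.15768973, 0.52692504, 0.23131   ]), 'tcp_rot': array([ 1.79997295e+02, -7.32928301e-04,  1.63339584e+02]), 'wrist_force': array([-0.49678858, -0.88927331, -0.6866146 ]), 'torque': array([ 0.01285507,  0.0471221 , -0.051762  ]), 'grasp_force': 0.0, 'opening': 0.08552813489129192}
[-0.60444331 -0.58568328  0.85153377] [ 0.2353352  -1.02249855  1.08914613]
```

View pics/scene.png

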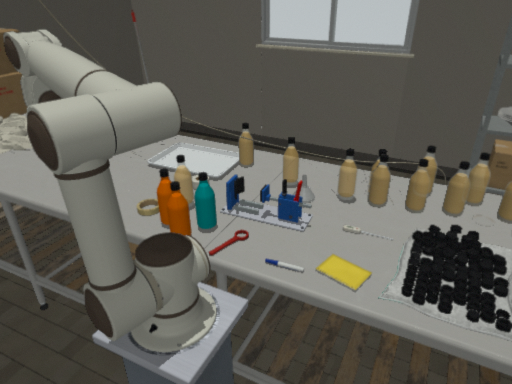

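View pics/side.png

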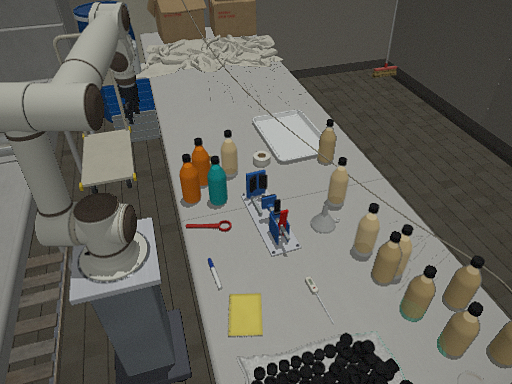

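The scene shows four near bottles: two orange, one turquoise (205,200) and the pale one behind them (184,180). The pale one is the target, at about (0.515, 0.335). The clamp's V block is at (233,190) and the red trigger at (298,190). The networks agree on both views. Next I'll look from above.

Emit:
{"fn": "play_rows", "kwargs": {
  "targets": [
    {"linear": [0,0,5],"grip": 0},
    {"linear": [5,-3,10],"grip": 0},
    {"linear": [10,-6,15],"grip": 0},
    {"linear": [15,-9,19],"grip": 0},
    {"linear": [19,-12,22],"grip": 0},
    {"linear": [23,-16,22],"grip": 0,"delta_rot": [0,0,0.1]},
    {"linear": [26,-20,22],"grip": 0,"delta_rot": [0,0,0.2]},
    {"linear": [29,-24,22],"grip": 0,"delta_rot": [0,0,0.29]},
    {"linear": [29,-24,22],"grip": 0,"delta_rot": [0,0,0.29]},
    {"linear": [29,-24,22],"grip": 0,"delta_rot": [0,0,0.29]}
  ]
}}

```text
validation failed for argument at $.ta...
```

```bash
cat > look.py <<'E'
from h import *
import sys
p=bot.camera("wrist"); save(p,sys.argv[1])
T=np.linalg.inv(p["world_to_cam"]); print("cam",T[:3,3].round(3),"look",-T[:3,2].round(2), p["fov_y"])
for d in bot.trace(p,"bottle"):
    c=cloud(p,d["pixels"]); top=c[c[:,2]>.205]
    print("bottle",round(d["conf"],2),np.round(d["box"]),len(c),len(top),np.round(top.mean(0),4) if len(top) else"",np.round((top.max(0)+top.min(0))/2,4) if len(top) else "", p["color"][np.array(d["pixels"])].mean(0).round())
for t,z in [("seat",.03),("trigger_grip",.15),("trigger_pivot",.032),("capping_clamp",0),("jaw_pad",0)]:
    for d in bot.pinpoint(p,t)[:3]: print(t,round(d["conf"],2),np.round(d["pixel"],1),np.round(onz(p,d["pixel"],z),3))
print(bot.get_obs()["ee_pos"])
E
python3 look.py w1
```

```text
cam [0.078 0.552 0.374] look [ 0.31 -0.09 -0.95] 64.54250495590074
bottle 0.97 [154. 317. 197. 364.] 1372 1 [0.155  0.4842 0.274 ] [0.155  0.4842 0.274 ] [111.  57.  17.]
bottle 0.72 [ 66. 299. 101. 384.] 581 55 [0.1384 0.4724 0.2919] [0.1405 0.4711 0.2923] [98. 55. 22.]
bottle 0.51 [ 89. 368. 104. 383.] 180 5 [0.1535 0.4738 0.2955] [0.1535 0.4738 0.2954] [17. 69. 68.]
[0.15766573 0.52689403 0.23127433]
```

View pics/w1.png

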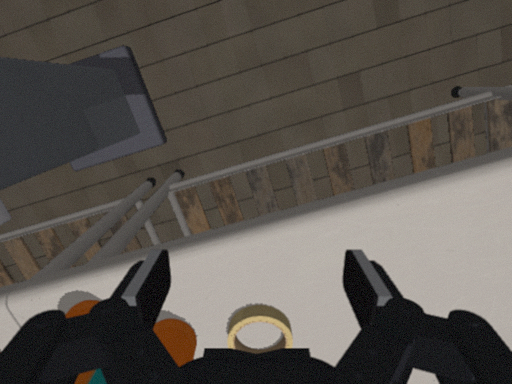

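The arm has not moved: the call was refused, probably because a row lacked delta_rot. The picture shows only the tape roll (260,330) and the orange bottles at the bottom left.

Emit:
{"fn": "play_rows", "kwargs": {
  "targets": [
    {"linear": [0,0,5],"grip": 0,"delta_rot": [0,0,0]},
    {"linear": [3,-4,10],"grip": 0,"delta_rot": [0,0,0]},
    {"linear": [6,-8,13],"grip": 0,"delta_rot": [0,0,0]},
    {"linear": [9,-12,16],"grip": 0,"delta_rot": [0,0,0]},
    {"linear": [12,-16,18],"grip": 0,"delta_rot": [0,0,0]},
    {"linear": [14,-20,20],"grip": 0,"delta_rot": [0,0,0.1]},
    {"linear": [16,-24,22],"grip": 0,"delta_rot": [0,0,0.2]},
    {"linear": [18,-28,22],"grip": 0,"delta_rot": [0,0,0.29]},
    {"linear": [19,-30,22],"grip": 0,"delta_rot": [0,0,0.29]},
    {"linear": [19,-30,22],"grip": 0,"delta_rot": [0,0,0.29]}
  ]
}}

```text
time: 2.15
ee_pos: [0.3494, 0.2228, 0.4526]
tcp_rot: [180.0, 0.1, 179.6]
wrist_force: [0.3, 0.3, -0.1]
opening: 0.085
grasp_force: 0.0
```

```bash
python3 look.py w2
```

```text
cam [0.265 0.224 0.595] look [ 0.33 -0.   -0.95] 64.54250495590074
bottle 0.69 [232.  97. 281. 151.] 2084 576 [0.3244 0.2219 0.2208] [0.3257 0.2216 0.2144] [81. 41. 13.]
bottle 0.66 [289. 133. 344. 198.] 2718 562 [0.3889 0.3208 0.2198] [0.3905 0.3219 0.2144] [82. 42. 15.]
bottle 0.61 [298. 198. 349. 283.] 2714 273 [0.5182 0.3385 0.2181] [0.5222 0.3392 0.2145] [91. 79. 60.]
bottle 0.56 [203. 152. 251. 227.] 2609 517 [0.4272 0.1769 0.2197] [0.4298 0.1767 0.2145] [16. 56. 56.]
seat 0.88 [191.1 250. ] [[0.593 0.084 0.03 ]]
trigger_grip 0.96 [ 50.4 287.9] [[ 0.597 -0.138  0.15 ]]
trigger_pivot 0.76 [ 96.1 252.1] [[ 0.596 -0.116  0.032]]
capping_clamp 0.91 [193.8 240.8] [[0.587 0.085 0.   ]]
jaw_pad 0.64 [101.3 253.1] [[ 0.617 -0.125  0.   ]]
[0.34714969 0.22799131 0.45097652]
```

View pics/w2.png

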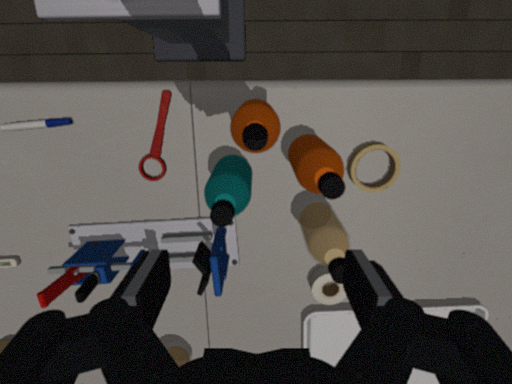

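The wrist view shows the pale bottle's cap at (342,270) with the label roll just behind it at (328,287). The clamp seat is at (190,248) and the trigger at (50,288). One look square over the clamp will give its yaw.

Emit:
{"fn": "play_rows", "kwargs": {
  "targets": [
    {"linear": [-1,-5,0],"grip": 0,"delta_rot": [0,0,0]},
    {"linear": [-3,-10,0],"grip": 0,"delta_rot": [0,0,0]},
    {"linear": [-4,-15,0],"grip": 0,"delta_rot": [0,0,0]},
    {"linear": [-5,-20,0],"grip": 0,"delta_rot": [0,0,0]},
    {"linear": [-5,-22,0],"grip": 0,"delta_rot": [0,0,0]},
    {"linear": [-5,-22,0],"grip": 0,"delta_rot": [0,0,0]}
  ]
}}

```text
time: 3.1
ee_pos: [0.2971, 0.0054, 0.4516]
tcp_rot: [-180.0, 0.1, 179.8]
wrist_force: [0.5, -0.7, -0.2]
opening: 0.0857
grasp_force: 0.0
```

```bash
python3 look.py w3; cat > clamp.py <<'E'
from h import *
p=bot.camera("wrist")
ms=bot.trace(p,"capping_clamp"); print([(round(d["conf"],2),np.round(d["box"])) for d in ms])
v,u=np.nonzero(p["range_z"]>0); W=world(p,np.c_[u,v],p["range_z"][v,u]); C=p["color"][v,u].astype(int)
box=(W[:,0]>.5)&(W[:,0]<.72)&(W[:,1]>-.26)&(W[:,1]<.18)
blue=(C[:,2]>C[:,0]+40)&(C[:,2]>C[:,1]+25)&box; red=(C[:,0]>C[:,1]+50)&(C[:,0]>C[:,2]+50)&box
for n,m in(("blue top .12-.14",blue&(W[:,2]>.115)&(W[:,2]<.145)),("blue .10-.118",blue&(W[:,2]>.10)&(W[:,2]<.118)),("red",red&(W[:,2]>.08)),("rail",box&(W[:,2]>.024)&(W[:,2]<.034)&(W[:,1]>0)&(W[:,1]<.12))):
    c=W[m]; 
    if len(c):
        print(n,len(c),"min",np.percentile(c,1,axis=0).round(3),"max",np.percentile(c,99,axis=0).round(3),"med",np.median(c,0).round(3))
# plate near edge yaw
m=box&(W[:,2]>.005)&(W[:,2]<.016)&(W[:,1]>-.22)&(W[:,1]<.12); c=W[m]
ys=np.arange(-.22,.12,.01); e=[(y+.005,np.percentile(c[(c[:,1]>=y)&(c[:,1]<y+.01),0],2)) for y in ys if ((c[:,1]>=y)&(c[:,1]<y+.01)).sum()>15]
e=np.array(e); k=np.polyfit(e[:,0],e[:,1],1); print("edge",k,"yaw deg",np.degrees(-np.arctan(k[0])),"resid",np.abs(e[:,1]-np.polyval(k,e[:,0])).max(), "plate y",np.percentile(c[:,1],[1,99]))
E
python3 clamp.py
```

```text
cam [0.213 0.007 0.594] look [ 0.32 -0.   -0.95] 64.54250495590074
bottle 0.95 [349. 129. 438. 191.] 3552 632 [0.3237 0.2178 0.2192] [0.3251 0.2207 0.2144] [88. 44. 14.]
bottle 0.75 [396. 222. 494. 316.] 3883 501 [0.5201 0.3414 0.218 ] [0.5234 0.3452 0.2145] [95. 82. 64.]
bottle 0.69 [399. 168. 502. 232.] 3215 609 [0.3888 0.3178 0.2182] [0.3904 0.3212 0.2144] [89. 45. 14.]
bottle 0.68 [321. 182. 389. 261.] 3140 514 [0.4269 0.1738 0.219 ] [0.4304 0.176  0.2146] [16. 60. 60.]
seat 0.88 [291.2 270.6] [[0.591 0.08  0.03 ]]
trigger_grip 0.97 [175.5 314. ] [[ 0.601 -0.141  0.15 ]]
trigger_pivot 0.95 [200.  273.8] [[ 0.597 -0.117  0.032]]
trigger_pivot 0.67 [292.8 260.9] [[0.566 0.082 0.032]]
capping_clamp 0.92 [292.5 260.1] [[0.584 0.086 0.   ]]
[0.29792936 0.00784651 0.4511167 ]
[(0.88, array([167., 238., 337., 335.]))]
blue top .12-.14 423 min [ 0.545 -0.005  0.118] max [0.624 0.155 0.137] med [0.585 0.144 0.134]
blue .10-.118 324 min [ 0.545 -0.14   0.1  ] max [0.623 0.148 0.117] med [ 0.581 -0.075  0.104]
red 400 min [ 0.587 -0.143  0.088] max [ 0.614 -0.119  0.179] med [ 0.596 -0.13   0.149]
rail 528 min [0.559 0.024 0.024] max [0.621 0.119 0.032] med [0.573 0.072 0.029]
edge [-0.05364303  0.53515948] yaw deg 3.0705761603873842 resid 0.0014588067573315655 plate y [-0.17689343  0.1172593 ]
```

View pics/w3.png

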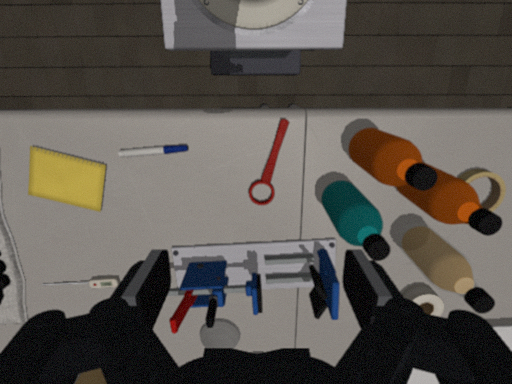

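The clamp is clear in this view: seat (291,270), rails, trigger (181,310), jaw (256,293) and V block (327,283). All fits agree on the seat at about (0.590, 0.082) with a yaw of about 3°. Next is the bottle.

Emit:
{"fn": "play_rows", "kwargs": {
  "targets": [
    {"linear": [2,4.5,0],"grip": 0,"delta_rot": [0,0,0]},
    {"linear": [4,9,0],"grip": 0,"delta_rot": [0,0,0]},
    {"linear": [6,13.5,0],"grip": 0,"delta_rot": [0,0,0]},
    {"linear": [8,18,-1],"grip": 0,"delta_rot": [0,0,0]},
    {"linear": [10,22.5,-2],"grip": 0,"delta_rot": [0,0,0]},
    {"linear": [12,27,-3],"grip": 0,"delta_rot": [0,0,0]},
    {"linear": [14,31,-4],"grip": 0,"delta_rot": [0,0,0]},
    {"linear": [14,33,-5],"grip": 0,"delta_rot": [0,0,0]},
    {"linear": [14,33,-5],"grip": 0,"delta_rot": [0,0,0]},
    {"linear": [14,33,-5],"grip": 0,"delta_rot": [0,0,0]}
  ]
}}

```text
time: 4.55
ee_pos: [0.437, 0.337, 0.4013]
tcp_rot: [-180.0, -0.0, -180.0]
wrist_force: [-0.7, 0.5, 0.9]
opening: 0.0853
grasp_force: 0.0
```

```bash
python3 - <<'E'
from h import *
p=bot.camera("wrist"); save(p,"w4")
v,u=np.nonzero(p["range_z"]>0); W=world(p,np.c_[u,v],p["range_z"][v,u])
m=(abs(W[:,0]-.52)<.05)&(abs(W[:,1]-.34)<.05)&(W[:,2]>.19)&(W[:,2]<.235); c=W[m]
print(len(c),np.percentile(c[:,2],[50,90,99]).round(4))
t=c[c[:,2]>np.percentile(c[:,2],99)-.006]; px=np.c_[u,v][m][c[:,2]>np.percentile(c[:,2],99)-.006]
(x,y),r=cv2.minEnclosingCircle(t[:,:2].astype(np.float32)); print(len(t),t.mean(0).round(4),x,y,r,px.mean(0))
m2=(abs(W[:,0]-.52)<.06)&(abs(W[:,1]-.34)<.06)&(W[:,2]>.05)&(W[:,2]<.14); b=W[m2]; print("body y",np.percentile(b[:,1],[1,99]),b[:,0].min())
print(bot.get_obs()["ee_pos"])
E
```

```text
749 [0.2214 0.2225 0.2233]
539 [0.5216 0.3458 0.2216] 0.5226736068725586 0.3456856906414032 0.016229694709181786 [263.17439703 236.56215213]
body y [0.30953892 0.38163211] 0.48385270013033105
[0.43707693 0.33632559 0.40220623]
```

View pics/w4.png

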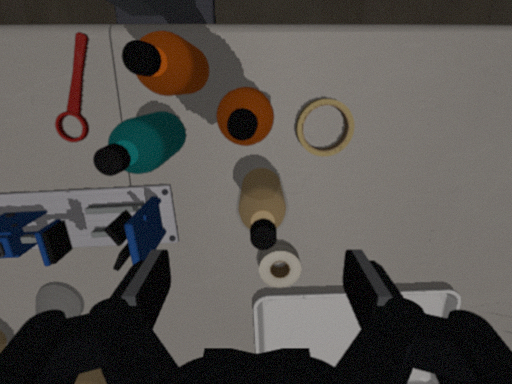

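The cap is at (263,237). It fits to (0.5225, 0.3455) with its top at z 0.222, and the body centre agrees. Now I'll descend and grip.

Emit:
{"fn": "play_rows", "kwargs": {
  "targets": [
    {"linear": [4.5,0.9,-1],"grip": 0,"delta_rot": [0,0,0]},
    {"linear": [8.5,0.9,-5],"grip": 0,"delta_rot": [0,0,0]},
    {"linear": [8.5,0.9,-10],"grip": 0,"delta_rot": [0,0,0]},
    {"linear": [8.5,0.9,-14],"grip": 0,"delta_rot": [0,0,0]},
    {"linear": [8.5,0.9,-17],"grip": 0,"delta_rot": [0,0,0]},
    {"linear": [8.5,0.9,-20],"grip": 0,"delta_rot": [0,0,0]},
    {"linear": [8.5,0.9,-22.3],"grip": 0,"delta_rot": [0,0,0]},
    {"linear": [8.5,0.9,-22.3],"grip": 0,"delta_rot": [0,0,0]},
    {"linear": [8.5,0.9,-22.3],"grip": 0,"delta_rot": [0,0,0]}
  ]
}}

```text
time: 5.5
ee_pos: [0.5228, 0.3452, 0.1803]
tcp_rot: [179.9, 0.1, 179.9]
wrist_force: [0.0, -0.4, 0.5]
opening: 0.0854
grasp_force: 0.0
```

Emit:
{"fn": "play_rows", "kwargs": {
  "force": 50,
  "targets": [
    {"linear": [0,0,0],"grip": 60,"delta_rot": [0,0,0]},
    {"linear": [0,0,0],"grip": 120,"delta_rot": [0,0,0]},
    {"linear": [0,0,0],"grip": 180,"delta_rot": [0,0,0]},
    {"linear": [0,0,0],"grip": 220,"delta_rot": [0,0,0]},
    {"linear": [0,0,0],"grip": 220,"delta_rot": [0,0,0]},
    {"linear": [0,0,0],"grip": 220,"delta_rot": [0,0,0]},
    {"linear": [0,0,0],"grip": 220,"delta_rot": [0,0,0]},
    {"linear": [0,0,0],"grip": 220,"delta_rot": [0,0,0]}
  ]
}}

```text
time: 6.3
ee_pos: [0.523, 0.3458, 0.1791]
tcp_rot: [180.0, 0.1, 179.9]
wrist_force: [-0.4, -2.8, 6.2]
opening: 0.0324
grasp_force: 49.7
```

Emit:
{"fn": "play_rows", "kwargs": {
  "targets": [
    {"linear": [0,0,1],"grip": 220,"delta_rot": [0,0,0]},
    {"linear": [0,0,3],"grip": 220,"delta_rot": [0,0,0]},
    {"linear": [0,0,6],"grip": 220,"delta_rot": [0,0,0]},
    {"linear": [0,0,9],"grip": 220,"delta_rot": [0,0,0]},
    {"linear": [0,0,12],"grip": 220,"delta_rot": [0,0,0]},
    {"linear": [0,0,15],"grip": 220,"delta_rot": [0,0,0]},
    {"linear": [0,0,17],"grip": 220,"delta_rot": [0,0,0]},
    {"linear": [0,0,18],"grip": 220,"delta_rot": [0,0,0]},
    {"linear": [0,0,18],"grip": 220,"delta_rot": [0,0,0]}
  ]
}}

```text
time: 7.2
ee_pos: [0.5229, 0.3462, 0.3588]
tcp_rot: [180.0, 0.0, 180.0]
wrist_force: [0.4, -0.3, -8.8]
opening: 0.0323
grasp_force: 51.4
```

Emit:
{"fn": "play_rows", "kwargs": {
  "targets": [
    {"linear": [0.3,-1,0],"grip": 220,"delta_rot": [0,0,0]},
    {"linear": [1,-4,0],"grip": 220,"delta_rot": [0,0,0]},
    {"linear": [2,-8,0],"grip": 220,"delta_rot": [0,0,0]},
    {"linear": [3,-12,0],"grip": 220,"delta_rot": [0,0,0]},
    {"linear": [4,-16,0],"grip": 220,"delta_rot": [0,0,0]},
    {"linear": [5,-20,0],"grip": 220,"delta_rot": [0,0,0]},
    {"linear": [6,-24,0],"grip": 220,"delta_rot": [0,0,0]},
    {"linear": [6.7,-26.5,0],"grip": 220,"delta_rot": [0,0,0]},
    {"linear": [6.7,-27.1,0],"grip": 220,"delta_rot": [0,0,0]},
    {"linear": [6.7,-27.1,0],"grip": 220,"delta_rot": [0,0,0]}
  ]
}}

```text
time: 8.2
ee_pos: [0.5894, 0.0735, 0.3571]
tcp_rot: [-180.0, -0.1, 179.8]
wrist_force: [-0.6, 0.4, -8.6]
opening: 0.0323
grasp_force: 51.9
```

```bash
python3 - <<'E'
from h import *
o=bot.get_obs(); print({k:np.round(o[k],4) for k in("time","ee_pos","tcp_rot","wrist_force","opening","grasp_force")})
p=bot.camera("scene"); s=bot.camera("side")
a=p["color"][110:270,140:353]; b=s["color"][110:270,170:383]
cv2.imwrite("pics/h1.png",cv2.resize(np.hstack([a,b]),None,fx=1.87,fy=1.87,interpolation=cv2.INTER_CUBIC)[...,::-1])
w=bot.camera("wrist"); 
for q in(p,s,w):
  for d in bot.trace(q,"bottle"):
    c=cloud(q,d["pixels"]); 
    if len(c): print(round(d["conf"],2),np.round(d["box"]),np.median(c,0).round(3),c.min(0).round(3),c.max(0).round(3))
E
```

```text
{'time': np.float64(8.2), 'ee_pos': array([0.5894, 0.0735, 0.3571]), 'tcp_rot': array([-1.799862e+02, -1.228000e-01,  1.798331e+02]), 'wrist_force': array([-0.623 ,  0.4151, -8.5856]), 'opening': np.float64(0.0323), 'grasp_force': np.float64(51.9367)}
0.86 [235. 116. 258. 176.] [0.565 0.062 0.285] [0.547 0.033 0.001] [1.157 0.452 0.402]
0.81 [194. 172. 218. 227.] [0.409 0.16  0.112] [0.39  0.134 0.004] [0.457 0.203 0.225]
0.75 [157. 170. 172. 223.] [0.365 0.313 0.142] [0.313 0.235 0.009] [0.405 0.346 0.226]
0.64 [168. 181. 196. 238.] [0.31  0.204 0.121] [ 0.287  0.18  -0.003] [0.664 0.525 0.224]
0.86 [208. 157. 225. 206.] [0.428 0.147 0.115] [ 0.394  0.131 -0.005] [0.505 0.431 0.225]
0.8 [194. 138. 211. 187.] [0.393 0.291 0.132] [ 0.357  0.274 -0.006] [0.455 0.694 0.223]
0.77 [180. 155. 200. 206.] [0.326 0.194 0.107] [ 0.289  0.176 -0.007] [0.378 0.559 0.226]
0.59 [254. 129. 274. 179.] [0.581 0.045 0.28 ] [ 0.552  0.03  -0.006] [0.762 0.627 0.393]
0.93 [298.   0. 397.  61.] [0.447 0.161 0.153] [ 0.388  0.138 -0.003] [0.47  0.276 0.224]
0.78 [200. 135. 310. 338.] [0.574 0.076 0.352] [ 0.551 -0.019 -0.02 ] [1.02  0.121 0.402]
0.75 [404.   0. 512.  31.] [0.423 0.301 0.086] [ 0.39   0.283 -0.001] [0.431 0.406 0.154]
```

View pics/h1.png

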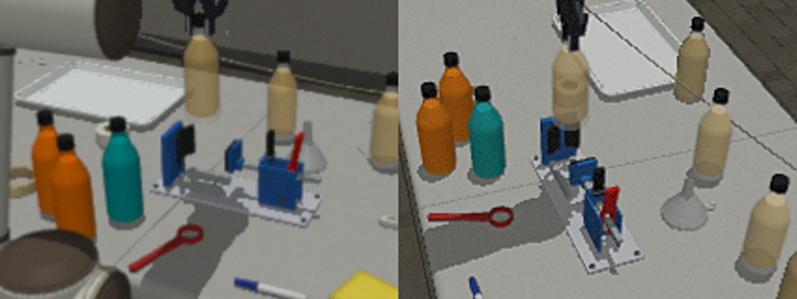

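The bottle is upright in the gripper above the gap, at (200,65) in the left crop and (570,80) in the right one. Lowering it now.

Emit:
{"fn": "play_rows", "kwargs": {
  "targets": [
    {"linear": [0,0.1,-2],"grip": 220,"delta_rot": [0,0,0]},
    {"linear": [0,0.1,-5],"grip": 220,"delta_rot": [0,0,0]},
    {"linear": [0,0.1,-8],"grip": 220,"delta_rot": [0,0,0]},
    {"linear": [0,0.1,-11],"grip": 220,"delta_rot": [0,0,0]},
    {"linear": [0,0.1,-13],"grip": 220,"delta_rot": [0,0,0]},
    {"linear": [0,0.1,-14],"grip": 220,"delta_rot": [0,0,0]},
    {"linear": [0,0.1,-14.4],"grip": 220,"delta_rot": [0,0,0]},
    {"linear": [0,0.1,-14.4],"grip": 220,"delta_rot": [0,0,0]}
  ]
}}

```text
time: 9.3
ee_pos: [0.5898, 0.0762, 0.2147]
tcp_rot: [180.0, 0.0, 180.0]
wrist_force: [-1.1, -0.2, -8.1]
opening: 0.0323
grasp_force: 51.7
```

Emit:
{"fn": "play_rows", "kwargs": {
  "targets": [
    {"linear": [0,0,-0.2],"grip": 220,"delta_rot": [0,0,0]},
    {"linear": [0,0,-0.4],"grip": 220,"delta_rot": [0,0,0]},
    {"linear": [0,0,-0.4],"grip": 220,"delta_rot": [0,0,0]}
  ]
}}

```text
time: 9.6
ee_pos: [0.5898, 0.0759, 0.2106]
tcp_rot: [180.0, 0.0, 180.0]
wrist_force: [-0.0, -0.3, -9.2]
opening: 0.0328
grasp_force: 51.7
```

Emit:
{"fn": "play_rows", "kwargs": {
  "targets": [
    {"linear": [0,0,-0.1],"grip": 220,"delta_rot": [0,0,0]},
    {"linear": [0,0,-0.2],"grip": 220,"delta_rot": [0,0,0]},
    {"linear": [0,0,-0.2],"grip": 220,"delta_rot": [0,0,0]}
  ]
}}

```text
time: 9.9
ee_pos: [0.5899, 0.0758, 0.2092]
tcp_rot: [180.0, 0.1, 179.9]
wrist_force: [-1.8, -0.4, -1.8]
opening: 0.0324
grasp_force: 52.7
```

It's resting on the rails. Releasing gently.

Emit:
{"fn": "play_rows", "kwargs": {
  "force": 20,
  "targets": [
    {"linear": [0,0,0],"grip": 190,"delta_rot": [0,0,0]},
    {"linear": [0,0,0],"grip": 160,"delta_rot": [0,0,0]},
    {"linear": [0,0,0],"grip": 130,"delta_rot": [0,0,0]},
    {"linear": [0,0,0],"grip": 90,"delta_rot": [0,0,0]},
    {"linear": [0,0,0],"grip": 50,"delta_rot": [0,0,0]},
    {"linear": [0,0,0],"grip": 30,"delta_rot": [0,0,0]},
    {"linear": [0,0,0],"grip": 30,"delta_rot": [0,0,0]}
  ]
}}

```text
time: 10.6
ee_pos: [0.5897, 0.0759, 0.2083]
tcp_rot: [180.0, 0.0, 180.0]
wrist_force: [0.7, 0.5, 0.4]
opening: 0.0752
grasp_force: 0.0
```

```bash
cat > chk.py <<'E'
from h import *
import sys
p=bot.camera("scene"); s=bot.camera("side")
a=p["color"][110:270,140:353]; b=s["color"][110:270,170:383]
cv2.imwrite(f"pics/{sys.argv[1]}.png",cv2.resize(np.hstack([a,b]),None,fx=1.87,fy=1.87,interpolation=cv2.INTER_CUBIC)[...,::-1])
for n,q in(("scene",p),("side",s)):
  for d in bot.trace(q,"bottle"):
    c=cloud(q,d["pixels"]); m=np.median(c,0)
    if abs(m[0]-.58)<.05 and abs(m[1]-.06)<.06: print(n,round(d["conf"],2),m.round(3),np.percentile(c,[1,99],axis=0).round(3).tolist())
  W=cloud(q,np.ones(q["range_z"].shape,bool)); 
  v,u=np.nonzero(q["range_z"]>0); C=q["color"][v,u].astype(int)
  r=(C[:,0]>C[:,1]+50)&(C[:,0]>C[:,2]+50)&(W[:,0]>.56)&(W[:,0]<.63)&(W[:,1]<-.06)&(W[:,1]>-.2)&(W[:,2]>.08)&(W[:,2]<.2)
  if r.any(): k=np.polyfit(W[r,2],W[r,1],1); print(n,"red",r.sum(),"x",np.median(W[r,0]).round(3),"y at .15",np.polyval(k,.15).round(3),"slope",k[0].round(3))
E
python3 chk.py r1
```

```text
scene red 74 x 0.594 y at .15 -0.136 slope -0.163
side 0.66 [0.577 0.048 0.148] [[0.554, 0.029, 0.038], [0.625, 0.085, 0.246]]
side red 112 x 0.601 y at .15 -0.14 slope -0.146
```

View pics/r1.png

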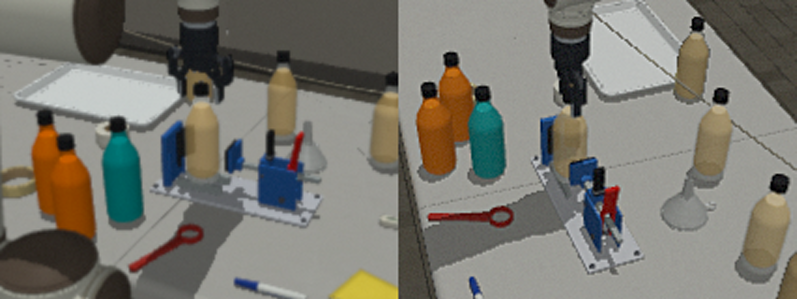

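The bottle stands on the rails at (200,140) in the left crop, upright and free of the fingers. Next I rise, turn and go behind the trigger.

Emit:
{"fn": "play_rows", "kwargs": {
  "targets": [
    {"linear": [0,0,2],"grip": 0,"delta_rot": [0,0,0]},
    {"linear": [0,0,5],"grip": 0,"delta_rot": [0,0,0]},
    {"linear": [0,0,9],"grip": 0,"delta_rot": [0,0,0]},
    {"linear": [0,0,12],"grip": 0,"delta_rot": [0,0,0]},
    {"linear": [0,-4,12],"grip": 100,"delta_rot": [0,0,-0.14]},
    {"linear": [0,-8,12],"grip": 200,"delta_rot": [0,0,-0.28]},
    {"linear": [0.5,-12,12],"grip": 255,"delta_rot": [0,0,-0.42]},
    {"linear": [1,-16,12],"grip": 255,"delta_rot": [0,0,-0.56]},
    {"linear": [1.4,-20,12],"grip": 255,"delta_rot": [0,0,-0.7]},
    {"linear": [1.4,-25.4,12],"grip": 255,"delta_rot": [0,0,-0.84]}
  ]
}}

```text
time: 11.8
ee_pos: [0.6039, -0.175, 0.3282]
tcp_rot: [180.0, -0.0, 131.6]
wrist_force: [0.7, -0.1, 0.1]
opening: 0.0002
grasp_force: 0.0
```

Emit:
{"fn": "play_rows", "kwargs": {
  "force": 50,
  "targets": [
    {"linear": [0,0,0],"grip": 255,"delta_rot": [0,0,-0.14]},
    {"linear": [0,0,0],"grip": 255,"delta_rot": [0,0,-0.28]},
    {"linear": [0,0,0],"grip": 255,"delta_rot": [0,0,-0.42]},
    {"linear": [0,0,0],"grip": 255,"delta_rot": [0,0,-0.56]},
    {"linear": [0,0,0],"grip": 255,"delta_rot": [0,0,-0.68]},
    {"linear": [0,0,0],"grip": 255,"delta_rot": [0,0,-0.68]}
  ]
}}

```text
time: 12.4
ee_pos: [0.6037, -0.1741, 0.3283]
tcp_rot: [-180.0, -0.0, 92.8]
wrist_force: [-0.4, -0.0, -0.1]
opening: -0.0001
grasp_force: 0.0
```

```bash
python3 look.py w5; python3 chk.py r2
```

```text
cam [ 0.599 -0.09   0.471] look [ 0.02 -0.32 -0.95] 64.54250495590074
trigger_grip 0.9 [257.7 140.4] [[ 0.603 -0.144  0.15 ]]
trigger_pivot 0.85 [257.6 103.9] [[ 0.602 -0.113  0.032]]
[ 0.6036911  -0.17405864  0.32829449]
scene 0.67 [0.565 0.062 0.135] [[0.55, 0.037, 0.037], [0.601, 0.104, 0.248]]
scene red 74 x 0.594 y at .15 -0.136 slope -0.157
side 0.78 [0.581 0.052 0.161] [[0.554, 0.033, 0.043], [0.625, 0.083, 0.252]]
side red 113 x 0.601 y at .15 -0.141 slope -0.145
```

View pics/w5.png

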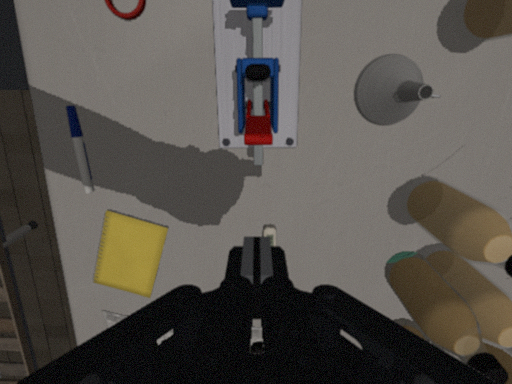

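The red trigger is at (258,130), the jaw bar points at the closed fingers, and the trigger point (0.603, -0.144) matches the model. I'll descend behind the paddle.

Emit:
{"fn": "play_rows", "kwargs": {
  "targets": [
    {"linear": [0,-0.3,-4],"grip": 255,"delta_rot": [0,0,0]},
    {"linear": [0,-0.3,-8],"grip": 255,"delta_rot": [0,0,0]},
    {"linear": [0,-0.3,-12],"grip": 255,"delta_rot": [0,0,0]},
    {"linear": [0,-0.3,-15],"grip": 255,"delta_rot": [0,0,0]},
    {"linear": [0,-0.3,-17.5],"grip": 255,"delta_rot": [0,0,0]},
    {"linear": [0,-0.3,-18.3],"grip": 255,"delta_rot": [0,0,0]},
    {"linear": [0,-0.3,-18.3],"grip": 255,"delta_rot": [0,0,0]},
    {"linear": [0,-0.3,-18.3],"grip": 255,"delta_rot": [0,0,0]}
  ]
}}

```text
time: 13.75
ee_pos: [0.6042, -0.1772, 0.1469]
tcp_rot: [179.9, 0.0, 92.9]
wrist_force: [-0.5, 0.2, 0.1]
opening: -0.0001
grasp_force: 0.0
```

Emit:
{"fn": "play_rows", "kwargs": {
  "targets": [
    {"linear": [0,0.5,0],"grip": 255,"delta_rot": [0,0,0]},
    {"linear": [0,1.0,0],"grip": 255,"delta_rot": [0,0,0]},
    {"linear": [-0.1,1.5,0],"grip": 255,"delta_rot": [0,0,0]},
    {"linear": [-0.1,2.0,0],"grip": 255,"delta_rot": [0,0,0]},
    {"linear": [-0.1,2.5,0],"grip": 255,"delta_rot": [0,0,0]},
    {"linear": [-0.1,2.5,0],"grip": 255,"delta_rot": [0,0,0]}
  ]
}}

```text
time: 14.35
ee_pos: [0.6028, -0.1515, 0.1456]
tcp_rot: [180.0, 0.0, 92.9]
wrist_force: [1.0, -1.3, 1.3]
opening: 0.0003
grasp_force: 0.8
```

Emit:
{"fn": "play_rows", "kwargs": {
  "targets": [
    {"linear": [0,0.5,0],"grip": 255,"delta_rot": [0,0,0]},
    {"linear": [0,1.0,0],"grip": 255,"delta_rot": [0,0,0]},
    {"linear": [-0.1,1.4,0],"grip": 255,"delta_rot": [0,0,0]},
    {"linear": [-0.1,1.4,0],"grip": 255,"delta_rot": [0,0,0]}
  ]
}}

```text
time: 14.75
ee_pos: [0.602, -0.1378, 0.1454]
tcp_rot: [179.9, 0.0, 92.9]
wrist_force: [2.4, -4.5, 1.7]
opening: -0.0002
grasp_force: 1.9
```

Emit:
{"fn": "play_rows", "kwargs": {
  "targets": [
    {"linear": [0,0.5,0],"grip": 255,"delta_rot": [0,0,0]},
    {"linear": [0,1.0,0],"grip": 255,"delta_rot": [0,0,0]},
    {"linear": [-0.1,1.5,0],"grip": 255,"delta_rot": [0,0,0]},
    {"linear": [-0.1,1.5,0],"grip": 255,"delta_rot": [0,0,0]}
  ]
}}

```text
time: 15.15
ee_pos: [0.6013, -0.1237, 0.1459]
tcp_rot: [179.9, 0.1, 92.8]
wrist_force: [3.0, -7.3, 2.5]
opening: 0.0
grasp_force: 3.8
```

Emit:
{"fn": "play_rows", "kwargs": {
  "targets": [
    {"linear": [0,0.3,0],"grip": 255,"delta_rot": [0,0,0]},
    {"linear": [0,0.6,0],"grip": 255,"delta_rot": [0,0,0]},
    {"linear": [0,0.6,0],"grip": 255,"delta_rot": [0,0,0]}
  ]
}}

```text
time: 15.45
ee_pos: [0.601, -0.1179, 0.1456]
tcp_rot: [180.0, 0.1, 92.8]
wrist_force: [1.9, -7.1, 2.0]
opening: -0.0001
grasp_force: 3.9
```

```bash
cat > trig.py <<'E'
from h import *
# angle of trigger and jaw position from fixed cameras, clamp frame origin (.590,.082), yaw 3 deg
R=np.array([[np.cos(.0524),-np.sin(.0524)],[np.sin(.0524),np.cos(.0524)]])
for n in("scene","side"):
  q=bot.camera(n); v,u=np.nonzero(q["range_z"]>0); W=world(q,np.c_[u,v],q["range_z"][v,u]); C=q["color"][v,u].astype(int)
  L=(W[:,:2]-[.59,.082])@R; z=W[:,2]
  r=(C[:,0]>C[:,1]+50)&(C[:,0]>C[:,2]+50)&(abs(L[:,0])<.03)&(L[:,1]<-.15)&(L[:,1]>-.26)&(z>.08)&(z<.2)
  if r.sum()>15: print(n,"red",r.sum(),"slope y/z",np.polyfit(z[r],L[r,1],1)[0].round(3),"y of top",np.median(L[r&(z>.16),1]).round(4))
  b=(C[:,2]>C[:,0]+40)&(abs(L[:,0])<.04)&(L[:,1]<-.03)&(L[:,1]>-.14)&(z>.09)&(z<.135)
  if b.any(): print(n,"jaw blue y",b.sum(),np.percentile(L[b,1],[5,50,95]).round(4))
o=bot.get_obs(); print(o["time"],o["ee_pos"].round(4),o["wrist_force"].round(1))
E
python3 trig.py
```

```text
scene red 73 slope y/z 0.132 y of top -0.1827
scene jaw blue y 83 [-0.0898 -0.08   -0.0737]
side red 61 slope y/z 0.124 y of top nan
side jaw blue y 57 [-0.0938 -0.0822 -0.0735]
15.55 [ 0.601  -0.1181  0.1456] [ 1.7 -7.2  2.5]
  return _methods._mean(a, axis=axis, dtype=dtype,
  ret = ret.dtype.type(ret / rcount)
```

The first squeeze brought the trigger to about 0.30 rad at 7 N. Now I'll let it spring back and squeeze again.

Emit:
{"fn": "play_rows", "kwargs": {
  "targets": [
    {"linear": [0.1,-2,0],"grip": 255,"delta_rot": [0,0,0]},
    {"linear": [0.2,-4,0],"grip": 255,"delta_rot": [0,0,0]},
    {"linear": [0.2,-5,0],"grip": 255,"delta_rot": [0,0,0]},
    {"linear": [0.2,-5,0],"grip": 255,"delta_rot": [0,0,0]},
    {"linear": [0.2,-4,0],"grip": 255,"delta_rot": [0,0,0]},
    {"linear": [0.2,-3,0],"grip": 255,"delta_rot": [0,0,0]},
    {"linear": [0.1,-2,0],"grip": 255,"delta_rot": [0,0,0]},
    {"linear": [0,-1,0],"grip": 255,"delta_rot": [0,0,0]},
    {"linear": [0,0,0],"grip": 255,"delta_rot": [0,0,0]},
    {"linear": [0,0.1,0],"grip": 255,"delta_rot": [0,0,0]}
  ]
}}

```text
time: 16.55
ee_pos: [0.6008, -0.1148, 0.1461]
tcp_rot: [179.9, 0.1, 92.9]
wrist_force: [-0.2, -8.6, 1.7]
opening: -0.0001
grasp_force: 4.2
```

```bash
python3 trig.py 2>/dev/null
```

```text
scene red 71 slope y/z 0.165 y of top -0.1793
scene jaw blue y 83 [-0.0808 -0.0699 -0.063 ]
side red 69 slope y/z 0.108 y of top -0.1804
side jaw blue y 62 [-0.0826 -0.0731 -0.063 ]
16.65 [ 0.6009 -0.1153  0.1462] [-0.6 -7.1  3. ]
```

Emit:
{"fn": "play_rows", "kwargs": {
  "targets": [
    {"linear": [0.1,-2,0],"grip": 255,"delta_rot": [0,0,0]},
    {"linear": [0.2,-4,0],"grip": 255,"delta_rot": [0,0,0]},
    {"linear": [0.2,-5,0],"grip": 255,"delta_rot": [0,0,0]},
    {"linear": [0.2,-5,0],"grip": 255,"delta_rot": [0,0,0]},
    {"linear": [0.2,-4,0],"grip": 255,"delta_rot": [0,0,0]},
    {"linear": [0.2,-3,0],"grip": 255,"delta_rot": [0,0,0]},
    {"linear": [0.1,-2,0],"grip": 255,"delta_rot": [0,0,0]},
    {"linear": [0,-1.3,0],"grip": 255,"delta_rot": [0,0,0]},
    {"linear": [0,-1,0],"grip": 255,"delta_rot": [0,0,0]}
  ]
}}

```text
time: 17.55
ee_pos: [0.6015, -0.1252, 0.1466]
tcp_rot: [179.8, 0.2, 92.9]
wrist_force: [1.1, -7.3, 3.3]
opening: -0.0001
grasp_force: 4.3
```

Emit:
{"fn": "play_rows", "kwargs": {
  "targets": [
    {"linear": [0,0.5,0],"grip": 255,"delta_rot": [0,0,0]},
    {"linear": [0,0.9,0],"grip": 255,"delta_rot": [0,0,0]},
    {"linear": [0,0.9,0],"grip": 255,"delta_rot": [0,0,0]}
  ]
}}

```text
time: 17.85
ee_pos: [0.601, -0.1163, 0.1462]
tcp_rot: [179.9, 0.1, 92.9]
wrist_force: [-0.5, -8.5, 3.7]
opening: 0.0001
grasp_force: 3.8
```

```bash
python3 trig.py 2>/dev/null; python3 chk.py r3
```

```text
scene red 78 slope y/z 0.15 y of top -0.1797
scene jaw blue y 84 [-0.0694 -0.0612 -0.0542]
side red 68 slope y/z 0.018 y of top -0.2098
side jaw blue y 67 [-0.0717 -0.0632 -0.0506]
17.95 [ 0.601  -0.1165  0.1463] [-0.1 -7.5  3. ]
scene 0.75 [0.566 0.065 0.141] [[0.551, 0.038, 0.013], [0.931, 0.26, 0.253]]
scene red 77 x 0.592 y at .15 -0.102 slope 0.136
side 0.94 [0.579 0.053 0.167] [[0.554, 0.033, 0.04], [0.623, 0.083, 0.253]]
side red 68 x 0.596 y at .15 -0.111 slope -0.027
```

View pics/r3.png

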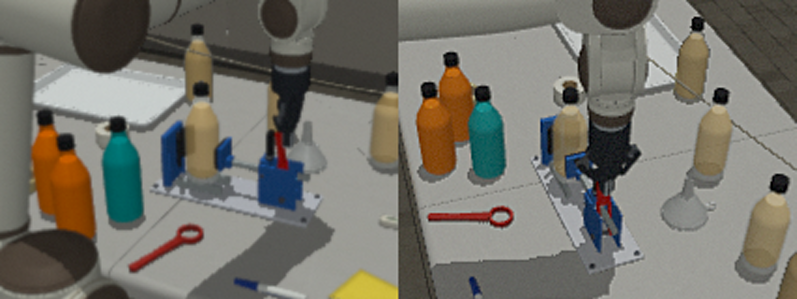

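The pad at (226,153) is now close to the bottle. For the fourth squeeze I'll check the force near the end.

Emit:
{"fn": "play_rows", "kwargs": {
  "targets": [
    {"linear": [0.1,-2,0],"grip": 255,"delta_rot": [0,0,0]},
    {"linear": [0.2,-4,0],"grip": 255,"delta_rot": [0,0,0]},
    {"linear": [0.2,-5,0],"grip": 255,"delta_rot": [0,0,0]},
    {"linear": [0.2,-5,0],"grip": 255,"delta_rot": [0,0,0]},
    {"linear": [0.2,-4,0],"grip": 255,"delta_rot": [0,0,0]},
    {"linear": [0.2,-3,0],"grip": 255,"delta_rot": [0,0,0]},
    {"linear": [0.1,-2.3,0],"grip": 255,"delta_rot": [0,0,0]},
    {"linear": [0,-1.7,0],"grip": 255,"delta_rot": [0,0,0]},
    {"linear": [0,-1.5,0],"grip": 255,"delta_rot": [0,0,0]}
  ]
}}

```text
time: 19.05
ee_pos: [0.6017, -0.1315, 0.147]
tcp_rot: [179.8, 0.2, 92.9]
wrist_force: [1.7, -10.4, 5.7]
opening: 0.0
grasp_force: 5.1
```

Emit:
{"fn": "play_rows", "kwargs": {
  "targets": [
    {"linear": [0,0.3,0],"grip": 255,"delta_rot": [0,0,0]},
    {"linear": [0,0.6,0],"grip": 255,"delta_rot": [0,0,0]},
    {"linear": [0,0.6,0],"grip": 255,"delta_rot": [0,0,0]}
  ]
}}

```text
time: 19.35
ee_pos: [0.6014, -0.1259, 0.147]
tcp_rot: [179.8, 0.2, 92.9]
wrist_force: [0.5, -9.3, 6.4]
opening: 0.0002
grasp_force: 5.0
```

Emit:
{"fn": "play_rows", "kwargs": {
  "targets": [
    {"linear": [0,0.3,0],"grip": 255,"delta_rot": [0,0,0]},
    {"linear": [0,0.6,0],"grip": 255,"delta_rot": [0,0,0]},
    {"linear": [0,0.6,0],"grip": 255,"delta_rot": [0,0,0]}
  ]
}}

```text
time: 19.65
ee_pos: [0.6011, -0.12, 0.1468]
tcp_rot: [179.9, 0.2, 92.9]
wrist_force: [-0.2, -10.0, 5.8]
opening: -0.0002
grasp_force: 5.2
```

Emit:
{"fn": "play_rows", "kwargs": {
  "targets": [
    {"linear": [0,0.2,0],"grip": 255,"delta_rot": [0,0,0]},
    {"linear": [0,0.3,0],"grip": 255,"delta_rot": [0,0,0]},
    {"linear": [0,0.3,0],"grip": 255,"delta_rot": [0,0,0]}
  ]
}}

```text
time: 19.95
ee_pos: [0.601, -0.1172, 0.1467]
tcp_rot: [179.9, 0.2, 92.9]
wrist_force: [-0.5, -10.4, 6.1]
opening: -0.0001
grasp_force: 5.4
```

```bash
python3 trig.py 2>/dev/null; python3 chk.py r4
```

```text
scene red 75 slope y/z 0.133 y of top -0.1821
scene jaw blue y 74 [-0.0635 -0.0534 -0.049 ]
side red 67 slope y/z 0.002 y of top -0.2103
side jaw blue y 68 [-0.0615 -0.0557 -0.0479]
20.05 [ 0.601  -0.1172  0.1467] [ -1.8 -10.1   6. ]
scene 0.82 [0.565 0.066 0.142] [[0.551, 0.04, 0.034], [0.602, 0.107, 0.252]]
scene red 77 x 0.592 y at .15 -0.102 slope 0.12
side 0.84 [0.58  0.055 0.164] [[0.554, 0.03, 0.037], [0.625, 0.088, 0.255]]
side red 66 x 0.595 y at .15 -0.111 slope -0.033
```

The force is rising to 10 N as the jaw starts pushing the bottle along the rails. Fifth squeeze, in careful increments.

Emit:
{"fn": "play_rows", "kwargs": {
  "targets": [
    {"linear": [0.1,-2,0],"grip": 255,"delta_rot": [0,0,0]},
    {"linear": [0.2,-4,0],"grip": 255,"delta_rot": [0,0,0]},
    {"linear": [0.2,-5,0],"grip": 255,"delta_rot": [0,0,0]},
    {"linear": [0.2,-5,0],"grip": 255,"delta_rot": [0,0,0]},
    {"linear": [0.2,-4,0],"grip": 255,"delta_rot": [0,0,0]},
    {"linear": [0.2,-3.3,0],"grip": 255,"delta_rot": [0,0,0]},
    {"linear": [0.1,-2.8,0],"grip": 255,"delta_rot": [0,0,0]},
    {"linear": [0.1,-2.4,0],"grip": 255,"delta_rot": [0,0,0]},
    {"linear": [0.1,-2.4,0],"grip": 255,"delta_rot": [0,0,0]}
  ]
}}

```text
time: 21.15
ee_pos: [0.6021, -0.1405, 0.1469]
tcp_rot: [179.9, 0.2, 92.9]
wrist_force: [-1.0, -8.4, 5.7]
opening: -0.0002
grasp_force: 4.2
```

Emit:
{"fn": "play_rows", "kwargs": {
  "targets": [
    {"linear": [0,0.3,0],"grip": 255,"delta_rot": [0,0,0]},
    {"linear": [0,0.5,0],"grip": 255,"delta_rot": [0,0,0]},
    {"linear": [0,0.5,0],"grip": 255,"delta_rot": [0,0,0]}
  ]
}}

```text
time: 21.45
ee_pos: [0.602, -0.1358, 0.1469]
tcp_rot: [179.9, 0.2, 92.9]
wrist_force: [-1.5, -8.4, 7.2]
opening: 0.0001
grasp_force: 4.4
```

Emit:
{"fn": "play_rows", "kwargs": {
  "targets": [
    {"linear": [0,0.2,0],"grip": 255,"delta_rot": [0,0,0]},
    {"linear": [0,0.4,0],"grip": 255,"delta_rot": [0,0,0]},
    {"linear": [0,0.4,0],"grip": 255,"delta_rot": [0,0,0]}
  ]
}}

```text
time: 21.75
ee_pos: [0.6019, -0.132, 0.1469]
tcp_rot: [179.9, 0.2, 92.9]
wrist_force: [-2.7, -9.4, 6.2]
opening: 0.0
grasp_force: 4.8
```

Emit:
{"fn": "play_rows", "kwargs": {
  "targets": [
    {"linear": [0,0.2,0],"grip": 255,"delta_rot": [0,0,0]},
    {"linear": [0,0.4,0],"grip": 255,"delta_rot": [0,0,0]},
    {"linear": [0,0.4,0],"grip": 255,"delta_rot": [0,0,0]}
  ]
}}

```text
time: 22.05
ee_pos: [0.6017, -0.1282, 0.1469]
tcp_rot: [179.9, 0.2, 92.9]
wrist_force: [-2.6, -10.3, 7.5]
opening: -0.0003
grasp_force: 5.3
```

Emit:
{"fn": "play_rows", "kwargs": {
  "targets": [
    {"linear": [0,0.2,0],"grip": 255,"delta_rot": [0,0,0]},
    {"linear": [0,0.4,0],"grip": 255,"delta_rot": [0,0,0]},
    {"linear": [0,0.4,0],"grip": 255,"delta_rot": [0,0,0]}
  ]
}}

```text
time: 22.35
ee_pos: [0.6016, -0.1243, 0.1468]
tcp_rot: [179.9, 0.2, 92.9]
wrist_force: [-3.7, -10.8, 8.6]
opening: 0.0001
grasp_force: 5.5
```

Emit:
{"fn": "play_rows", "kwargs": {
  "targets": [
    {"linear": [0,0.2,0],"grip": 255,"delta_rot": [0,0,0]},
    {"linear": [0,0.3,0],"grip": 255,"delta_rot": [0,0,0]},
    {"linear": [0,0.3,0],"grip": 255,"delta_rot": [0,0,0]}
  ]
}}

```text
time: 22.65
ee_pos: [0.6015, -0.1214, 0.1467]
tcp_rot: [180.0, 0.2, 92.8]
wrist_force: [-3.9, -10.9, 7.4]
opening: -0.0001
grasp_force: 5.8
```

Emit:
{"fn": "play_rows", "kwargs": {
  "targets": [
    {"linear": [0,0.2,0],"grip": 255,"delta_rot": [0,0,0]},
    {"linear": [0,0.4,0],"grip": 255,"delta_rot": [0,0,0]},
    {"linear": [0,0.4,0],"grip": 255,"delta_rot": [0,0,0]}
  ]
}}

```text
time: 22.95
ee_pos: [0.6013, -0.1176, 0.1466]
tcp_rot: [180.0, 0.3, 92.8]
wrist_force: [-3.8, -11.8, 6.3]
opening: 0.0
grasp_force: 6.3
```

```bash
python3 trig.py 2>/dev/null; python3 chk.py r5
```

```text
scene red 74 slope y/z 0.133 y of top -0.1822
scene jaw blue y 72 [-0.0545 -0.0451 -0.0392]
side red 65 slope y/z 0.074 y of top nan
side jaw blue y 80 [-0.052  -0.0474 -0.0416]
23.05 [ 0.6013 -0.1176  0.1466] [ -5.3 -12.2   6.4]
scene 0.82 [0.565 0.073 0.145] [[0.549, 0.047, 0.036], [0.601, 0.113, 0.252]]
scene red 76 x 0.592 y at .15 -0.102 slope 0.129
side 0.61 [0.581 0.062 0.168] [[0.554, 0.043, 0.026], [0.625, 0.099, 0.252]]
side red 63 x 0.598 y at .15 -0.109 slope 0.074
```

The bottle has slid about 7 mm, so it should be near home. Sixth squeeze, with finer checks.

Emit:
{"fn": "play_rows", "kwargs": {
  "targets": [
    {"linear": [0.1,-2,0],"grip": 255,"delta_rot": [0,0,0]},
    {"linear": [0.2,-4,0],"grip": 255,"delta_rot": [0,0,0]},
    {"linear": [0.2,-5,0],"grip": 255,"delta_rot": [0,0,0]},
    {"linear": [0.2,-5,0],"grip": 255,"delta_rot": [0,0,0]},
    {"linear": [0.2,-4,0],"grip": 255,"delta_rot": [0,0,0]},
    {"linear": [0.2,-3.5,0],"grip": 255,"delta_rot": [0,0,0]},
    {"linear": [0.1,-3,0],"grip": 255,"delta_rot": [0,0,0]},
    {"linear": [0.1,-2.6,0],"grip": 255,"delta_rot": [0,0,0]},
    {"linear": [0.1,-2.6,0],"grip": 255,"delta_rot": [0,0,0]}
  ]
}}

```text
time: 24.15
ee_pos: [0.6028, -0.1422, 0.1455]
tcp_rot: [180.0, -0.0, 92.9]
wrist_force: [0.7, -1.9, 0.6]
opening: 0.0
grasp_force: 0.7
```

Emit:
{"fn": "play_rows", "kwargs": {
  "targets": [
    {"linear": [0,0.2,0],"grip": 255,"delta_rot": [0,0,0]},
    {"linear": [0,0.4,0],"grip": 255,"delta_rot": [0,0,0]},
    {"linear": [0,0.4,0],"grip": 255,"delta_rot": [0,0,0]}
  ]
}}

```text
time: 24.45
ee_pos: [0.6026, -0.139, 0.1453]
tcp_rot: [-180.0, -0.0, 92.9]
wrist_force: [-0.0, -2.1, 1.2]
opening: 0.0002
grasp_force: 1.0
```

Emit:
{"fn": "play_rows", "kwargs": {
  "targets": [
    {"linear": [0,0.2,0],"grip": 255,"delta_rot": [0,0,0]},
    {"linear": [0,0.4,0],"grip": 255,"delta_rot": [0,0,0]},
    {"linear": [0,0.4,0],"grip": 255,"delta_rot": [0,0,0]}
  ]
}}

```text
time: 24.75
ee_pos: [0.6026, -0.1349, 0.1452]
tcp_rot: [-180.0, -0.0, 92.9]
wrist_force: [-0.7, -2.1, 1.2]
opening: 0.0001
grasp_force: 1.0
```

Emit:
{"fn": "play_rows", "kwargs": {
  "targets": [
    {"linear": [0,0.2,0],"grip": 255,"delta_rot": [0,0,0]},
    {"linear": [0,0.4,0],"grip": 255,"delta_rot": [0,0,0]},
    {"linear": [0,0.4,0],"grip": 255,"delta_rot": [0,0,0]}
  ]
}}

```text
time: 25.05
ee_pos: [0.6026, -0.1309, 0.1452]
tcp_rot: [-180.0, 0.0, 92.9]
wrist_force: [-0.6, -3.0, 0.6]
opening: 0.0002
grasp_force: 1.3
```

Emit:
{"fn": "play_rows", "kwargs": {
  "targets": [
    {"linear": [0,0.2,0],"grip": 255,"delta_rot": [0,0,0]},
    {"linear": [0,0.4,0],"grip": 255,"delta_rot": [0,0,0]},
    {"linear": [0,0.4,0],"grip": 255,"delta_rot": [0,0,0]}
  ]
}}

```text
time: 25.35
ee_pos: [0.6026, -0.1268, 0.1452]
tcp_rot: [-180.0, -0.0, 92.9]
wrist_force: [-1.6, -4.0, 0.7]
opening: 0.0002
grasp_force: 1.4
```

```bash
python3 trig.py 2>/dev/null; python3 chk.py r6
```

```text
scene red 64 slope y/z 0.057 y of top -0.1908
scene jaw blue y 74 [-0.0562 -0.0453 -0.041 ]
side red 61 slope y/z 0.071 y of top nan
side jaw blue y 107 [-0.0554 -0.0478 -0.0415]
25.45 [ 0.6026 -0.127   0.1452] [-1.7 -2.8  1. ]
scene 0.61 [0.565 0.073 0.14 ] [[0.55, 0.044, 0.024], [0.61, 0.118, 0.253]]
scene red 62 x 0.593 y at .15 -0.112 slope 0.035
side 0.61 [0.58  0.06  0.168] [[0.553, 0.042, 0.04], [0.621, 0.088, 0.253]]
side red 64 x 0.595 y at .15 -0.117 slope 0.034
```

View pics/r6.png

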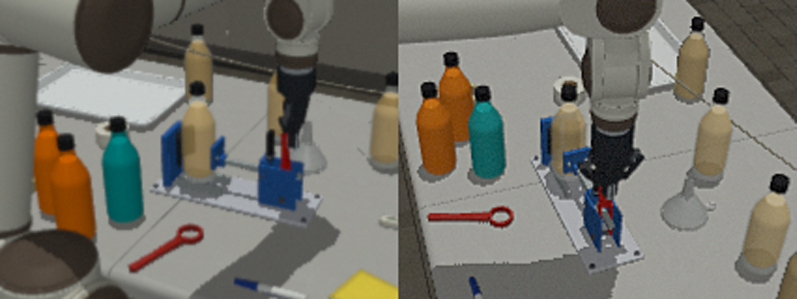

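Emit:
{"fn": "play_rows", "kwargs": {
  "targets": [
    {"linear": [0,0.2,0],"grip": 255,"delta_rot": [0,0,0]},
    {"linear": [0,0.4,0],"grip": 255,"delta_rot": [0,0,0]},
    {"linear": [0,0.4,0],"grip": 255,"delta_rot": [0,0,0]}
  ]
}}

```text
time: 25.95
ee_pos: [0.6025, -0.1234, 0.1452]
tcp_rot: [-180.0, 0.1, 92.9]
wrist_force: [-3.6, -5.4, 0.3]
opening: -0.0001
grasp_force: 2.8
```

Emit:
{"fn": "play_rows", "kwargs": {
  "targets": [
    {"linear": [0,0.2,0],"grip": 255,"delta_rot": [0,0,0]},
    {"linear": [0,0.4,0],"grip": 255,"delta_rot": [0,0,0]},
    {"linear": [0,0.4,0],"grip": 255,"delta_rot": [0,0,0]}
  ]
}}

```text
time: 26.25
ee_pos: [0.6023, -0.1203, 0.1451]
tcp_rot: [-179.9, 0.2, 92.8]
wrist_force: [-3.8, -10.5, 0.0]
opening: -0.0
grasp_force: 5.0
```

Emit:
{"fn": "play_rows", "kwargs": {
  "targets": [
    {"linear": [0,0.1,0],"grip": 255,"delta_rot": [0,0,0]},
    {"linear": [0,0.3,0],"grip": 255,"delta_rot": [0,0,0]},
    {"linear": [0,0.3,0],"grip": 255,"delta_rot": [0,0,0]}
  ]
}}

```text
time: 26.55
ee_pos: [0.6022, -0.1179, 0.145]
tcp_rot: [-179.9, 0.2, 92.8]
wrist_force: [-2.8, -12.9, 0.0]
opening: -0.0001
grasp_force: 6.2
```

```bash
python3 trig.py 2>/dev/null
```

```text
scene red 73 slope y/z 0.135 y of top -0.1824
scene jaw blue y 75 [-0.0562 -0.0455 -0.0401]
side red 67 slope y/z 0.119 y of top -0.1875
side jaw blue y 88 [-0.0531 -0.0467 -0.0406]
26.65 [ 0.6022 -0.1179  0.145 ] [ -3.3 -13.1  -0.8]
```

Emit:
{"fn": "play_rows", "kwargs": {
  "targets": [
    {"linear": [0,0.1,0],"grip": 255,"delta_rot": [0,0,0]},
    {"linear": [0,0.2,0],"grip": 255,"delta_rot": [0,0,0]},
    {"linear": [0,0.2,0],"grip": 255,"delta_rot": [0,0,0]}
  ]
}}

```text
time: 26.95
ee_pos: [0.6021, -0.1164, 0.1449]
tcp_rot: [-179.9, 0.3, 92.8]
wrist_force: [-3.6, -15.9, -1.9]
opening: -0.0001
grasp_force: 7.4
```

Emit:
{"fn": "play_rows", "kwargs": {
  "targets": [
    {"linear": [0.1,-2,0],"grip": 255,"delta_rot": [0,0,0]},
    {"linear": [0.2,-4,0],"grip": 255,"delta_rot": [0,0,0]},
    {"linear": [0.2,-6,0],"grip": 255,"delta_rot": [0,0,0]},
    {"linear": [0.2,-6,0],"grip": 255,"delta_rot": [0,0,0]},
    {"linear": [0.2,-6,0],"grip": 255,"delta_rot": [0,0,0]},
    {"linear": [0.2,-6,0],"grip": 255,"delta_rot": [0,0,0]}
  ]
}}

```text
time: 27.55
ee_pos: [0.6048, -0.1732, 0.1453]
tcp_rot: [180.0, -0.0, 92.9]
wrist_force: [0.3, 0.5, -0.3]
opening: -0.0002
grasp_force: 0.0
```

```bash
python3 trig.py 2>/dev/null
```

```text
scene red 75 slope y/z -0.157 y of top -0.2221
scene jaw blue y 70 [-0.0558 -0.0451 -0.0407]
side red 44 slope y/z -0.16 y of top -0.2256
side jaw blue y 117 [-0.057  -0.0476 -0.0411]
27.65 [ 0.6048 -0.1732  0.1454] [0.4 0.  0.4]
```

The trigger is fully back. Seventh squeeze.

Emit:
{"fn": "play_rows", "kwargs": {
  "targets": [
    {"linear": [-0.1,1,0],"grip": 255,"delta_rot": [0,0,0]},
    {"linear": [-0.2,2,0],"grip": 255,"delta_rot": [0,0,0]},
    {"linear": [-0.2,2.5,0],"grip": 255,"delta_rot": [0,0,0]},
    {"linear": [-0.2,3.0,0],"grip": 255,"delta_rot": [0,0,0]},
    {"linear": [-0.2,3.0,0],"grip": 255,"delta_rot": [0,0,0]}
  ]
}}

```text
time: 28.15
ee_pos: [0.6028, -0.1433, 0.1455]
tcp_rot: [180.0, 0.0, 92.9]
wrist_force: [-0.3, -2.0, 0.6]
opening: 0.0
grasp_force: 0.6
```

Emit:
{"fn": "play_rows", "kwargs": {
  "targets": [
    {"linear": [0,0.3,0],"grip": 255,"delta_rot": [0,0,0]},
    {"linear": [0,0.6,0],"grip": 255,"delta_rot": [0,0,0]},
    {"linear": [0,0.6,0],"grip": 255,"delta_rot": [0,0,0]}
  ]
}}

```text
time: 28.45
ee_pos: [0.6027, -0.1379, 0.1453]
tcp_rot: [-180.0, -0.0, 92.9]
wrist_force: [-0.2, -2.4, 1.4]
opening: 0.0001
grasp_force: 0.9
```

Emit:
{"fn": "play_rows", "kwargs": {
  "targets": [
    {"linear": [0,0.3,0],"grip": 255,"delta_rot": [0,0,0]},
    {"linear": [0,0.6,0],"grip": 255,"delta_rot": [0,0,0]},
    {"linear": [0,0.6,0],"grip": 255,"delta_rot": [0,0,0]}
  ]
}}

```text
time: 28.75
ee_pos: [0.6026, -0.1318, 0.1453]
tcp_rot: [-180.0, 0.0, 92.9]
wrist_force: [-0.8, -3.4, 0.2]
opening: -0.0
grasp_force: 1.2
```

Emit:
{"fn": "play_rows", "kwargs": {
  "targets": [
    {"linear": [0,0.3,0],"grip": 255,"delta_rot": [0,0,0]},
    {"linear": [0,0.6,0],"grip": 255,"delta_rot": [0,0,0]},
    {"linear": [0,0.6,0],"grip": 255,"delta_rot": [0,0,0]}
  ]
}}

```text
time: 29.05
ee_pos: [0.6025, -0.1258, 0.1452]
tcp_rot: [-180.0, 0.0, 92.9]
wrist_force: [-1.4, -3.7, 0.8]
opening: -0.0002
grasp_force: 1.6
```

Emit:
{"fn": "play_rows", "kwargs": {
  "targets": [
    {"linear": [0,0.3,0],"grip": 255,"delta_rot": [0,0,0]},
    {"linear": [0,0.4,0],"grip": 255,"delta_rot": [0,0,0]},
    {"linear": [0,0.4,0],"grip": 255,"delta_rot": [0,0,0]}
  ]
}}

```text
time: 29.35
ee_pos: [0.6024, -0.1226, 0.1452]
tcp_rot: [-180.0, 0.1, 92.8]
wrist_force: [-3.4, -7.0, 1.0]
opening: 0.0
grasp_force: 3.3
```

```bash
python3 trig.py 2>/dev/null
```

```text
scene red 69 slope y/z 0.101 y of top -0.1879
scene jaw blue y 74 [-0.0559 -0.0451 -0.04  ]
side red 59 slope y/z 0.097 y of top nan
side jaw blue y 101 [-0.0527 -0.0472 -0.0414]
29.45 [ 0.6024 -0.1227  0.1452] [-2.7 -5.6  1.5]
```

The trigger moves freely, then resists at about 0.27 rad, as described for a firm hold. I'll press up to about 18 N.

Emit:
{"fn": "play_rows", "kwargs": {
  "targets": [
    {"linear": [0,0.2,0],"grip": 255,"delta_rot": [0,0,0]},
    {"linear": [0,0.4,0],"grip": 255,"delta_rot": [0,0,0]},
    {"linear": [0,0.4,0],"grip": 255,"delta_rot": [0,0,0]}
  ]
}}

```text
time: 29.75
ee_pos: [0.6023, -0.1195, 0.1451]
tcp_rot: [-179.9, 0.2, 92.8]
wrist_force: [-3.5, -10.5, 0.6]
opening: 0.0004
grasp_force: 5.2
```

Emit:
{"fn": "play_rows", "kwargs": {
  "targets": [
    {"linear": [0,0.2,0],"grip": 255,"delta_rot": [0,0,0]},
    {"linear": [0,0.3,0],"grip": 255,"delta_rot": [0,0,0]},
    {"linear": [0,0.3,0],"grip": 255,"delta_rot": [0,0,0]}
  ]
}}

```text
time: 30.05
ee_pos: [0.6021, -0.1172, 0.1449]
tcp_rot: [-179.9, 0.2, 92.8]
wrist_force: [-3.1, -14.1, 0.6]
opening: 0.0
grasp_force: 6.9
```

Emit:
{"fn": "play_rows", "kwargs": {
  "targets": [
    {"linear": [0,0.1,0],"grip": 255,"delta_rot": [0,0,0]},
    {"linear": [0,0.15,0],"grip": 255,"delta_rot": [0,0,0]},
    {"linear": [0,0.15,0],"grip": 255,"delta_rot": [0,0,0]}
  ]
}}

```text
time: 30.35
ee_pos: [0.6021, -0.1161, 0.1449]
tcp_rot: [-179.9, 0.3, 92.8]
wrist_force: [-3.8, -14.5, -0.3]
opening: -0.0002
grasp_force: 7.6
```

```bash
python3 trig.py 2>/dev/null;python3 chk.py r7
```

```text
scene red 75 slope y/z 0.145 y of top -0.1804
scene jaw blue y 70 [-0.0545 -0.0448 -0.0406]
side red 67 slope y/z 0.097 y of top nan
side jaw blue y 84 [-0.0546 -0.0465 -0.0416]
30.45 [ 0.6021 -0.1161  0.1449] [ -3.6 -14.7  -1. ]
scene 0.94 [0.566 0.073 0.141] [[0.55, 0.044, 0.003], [0.944, 0.301, 0.253]]
scene red 76 x 0.592 y at .15 -0.101 slope 0.145
side 0.71 [0.581 0.061 0.168] [[0.554, 0.042, 0.036], [0.622, 0.088, 0.253]]
side red 67 x 0.595 y at .15 -0.106 slope 0.091
```

Emit:
{"fn": "play_rows", "kwargs": {
  "targets": [
    {"linear": [0,0.1,0],"grip": 255,"delta_rot": [0,0,0]},
    {"linear": [0,0.2,0],"grip": 255,"delta_rot": [0,0,0]},
    {"linear": [0,0.2,0],"grip": 255,"delta_rot": [0,0,0]}
  ]
}}

```text
time: 30.95
ee_pos: [0.602, -0.1146, 0.1448]
tcp_rot: [-179.9, 0.3, 92.7]
wrist_force: [-3.8, -17.7, -3.0]
opening: 0.0001
grasp_force: 8.7
```

Emit:
{"fn": "play_rows", "kwargs": {
  "targets": [
    {"linear": [0,0.1,0],"grip": 255,"delta_rot": [0,0,0]},
    {"linear": [0,0.2,0],"grip": 255,"delta_rot": [0,0,0]},
    {"linear": [0,0.2,0],"grip": 255,"delta_rot": [0,0,0]}
  ]
}}

```text
time: 31.25
ee_pos: [0.6019, -0.113, 0.1446]
tcp_rot: [-179.9, 0.4, 92.7]
wrist_force: [-3.4, -20.5, -1.5]
opening: 0.0003
grasp_force: 9.8
```

```bash
python3 trig.py 2>/dev/null
```

```text
scene red 78 slope y/z 0.175 y of top -0.176
scene jaw blue y 74 [-0.0561 -0.0449 -0.0403]
side red 68 slope y/z 0.08 y of top nan
side jaw blue y 77 [-0.0524 -0.0468 -0.0414]
31.35 [ 0.6019 -0.113   0.1446] [ -4.5 -19.8  -2.4]
```

I'll stop at 20 N, release, back off and look at the jaw from above.

Emit:
{"fn": "play_rows", "kwargs": {
  "targets": [
    {"linear": [0.1,-2,0],"grip": 255,"delta_rot": [0,0,0]},
    {"linear": [0.2,-4,0],"grip": 255,"delta_rot": [0,0,0]},
    {"linear": [0.2,-6.2,0],"grip": 255,"delta_rot": [0,0,0]},
    {"linear": [0.2,-6.2,0],"grip": 255,"delta_rot": [0,0,0]},
    {"linear": [0.2,-6.2,4],"grip": 255,"delta_rot": [0,0,0]},
    {"linear": [0.2,-6.2,8.5],"grip": 255,"delta_rot": [0,0,0]},
    {"linear": [0.2,-6.2,13],"grip": 255,"delta_rot": [0,0,0]},
    {"linear": [0.2,-5,18],"grip": 255,"delta_rot": [0,0,0]},
    {"linear": [0.2,-4,18],"grip": 255,"delta_rot": [0,0,0]},
    {"linear": [0.2,-4,18],"grip": 255,"delta_rot": [0,0,0]}
  ]
}}

```text
time: 32.35
ee_pos: [0.6056, -0.1479, 0.3269]
tcp_rot: [179.8, -0.0, 93.0]
wrist_force: [0.4, 0.2, -0.9]
opening: -0.0001
grasp_force: 0.0
```

```bash
cat > bar.py <<'E'
from h import *
import sys
R=np.array([[np.cos(.0524),-np.sin(.0524)],[np.sin(.0524),np.cos(.0524)]])
p=bot.camera("wrist"); save(p,sys.argv[1])
v,u=np.nonzero(p["range_z"]>0); W=world(p,np.c_[u,v],p["range_z"][v,u]); L=(W[:,:2]-[.59,.082])@R; z=W[:,2]; C=p["color"][v,u].astype(int)
b=(abs(L[:,0])<.008)&(z>.078)&(z<.097)&(L[:,1]<-.20)&(L[:,1]>-.31); print("bar rear end",b.sum(),np.percentile(L[b,1],[0,1,5]).round(4) if b.any() else "")
j=(abs(L[:,0])<.035)&(z>.10)&(z<.13)&(L[:,1]>-.12)&(L[:,1]<-.02); 
blue=j&(C[:,2]>C[:,0]+40); blk=j&(C.max(1)<45)
for n,m in(("blue",blue),("pad",blk)): print(n,m.sum(),np.percentile(L[m,1],[1,50,99]).round(4) if m.any() else "")
t=(z>.215)&(z<.27)&(abs(L[:,0])<.06)&(L[:,1]>-.06)&(L[:,1]<.06); print("cap pts",t.sum(),L[t].mean(0).round(4) if t.any() else"")
o=bot.get_obs(); print(o["time"],o["ee_pos"].round(4))
E
python3 bar.py w6; python3 trig.py 2>/dev/null
```

```text
bar rear end 60 [-0.2067 -0.2067 -0.2066]
blue 0 
pad 0 
cap pts 0 
32.4 [ 0.6051 -0.1485  0.325 ]
scene red 75 slope y/z -0.161 y of top -0.2226
scene jaw blue y 72 [-0.0556 -0.0454 -0.0412]
side red 110 slope y/z -0.143 y of top -0.226
side jaw blue y 117 [-0.0574 -0.0472 -0.0395]
32.5 [ 0.6045 -0.1493  0.3235] [-0.2  0.  -1.7]
```

```bash
cat > bar2.py <<'E'
from h import *
R=np.array([[np.cos(.0524),-np.sin(.0524)],[np.sin(.0524),np.cos(.0524)]])
for n in("scene","side"):
  p=bot.camera(n); v,u=np.nonzero(p["range_z"]>0); W=world(p,np.c_[u,v],p["range_z"][v,u]); L=(W[:,:2]-[.59,.082])@R; z=W[:,2]
  b=(abs(L[:,0])<.012)&(z>.06)&(z<.1)&(L[:,1]<-.205)&(L[:,1]>-.31); print(n,"bar",b.sum(),np.sort(L[b,1])[:6].round(4), z[b].max().round(3) if b.any() else"")
  j=(abs(L[:,0])<.045)&(z>.07)&(z<.135)&(L[:,1]>-.08)&(L[:,1]<-.02); C=p["color"][v,u].astype(int)
  for nm,m in(("blk",j&(C.max(1)<60)),("glass",j&(C[:,0]>C[:,2]+20))): print(n,nm,m.sum(),np.percentile(L[m,1],[2,50,98]).round(4) if m.any() else "")
  cap=(z>.235)&(z<.26)&(abs(L[:,0])<.03)&(abs(L[:,1])<.03); print(n,"cap",cap.sum(),((L[cap].min(0)+L[cap].max(0))/2).round(4) if cap.any() else "")
  # bottle body silhouettes: pixel columns of body axis
  save(p,"z_"+n)
a=cv2.imread("pics/z_scene.png")[150:240,215:325]; b=cv2.imread("pics/z_side.png")[150:240,235:335]
cv2.imwrite("pics/z.png",np.hstack([cv2.resize(a,(440,360),interpolation=cv2.INTER_CUBIC),cv2.resize(b,(360,360),interpolation=cv2.INTER_CUBIC)]))
E
python3 bar2.py
```

```text
scene bar 12 [-0.2284 -0.2283 -0.2277 -0.2273 -0.2253 -0.2234] 0.092
scene blk 0 
scene glass 60 [-0.0339 -0.0261 -0.0204]
scene cap 57 [-0.0004  0.0013]
side bar 35 [-0.2338 -0.2327 -0.2324 -0.2322 -0.2318 -0.2307] 0.098
side blk 0 
side glass 53 [-0.0378 -0.027  -0.0207]
side cap 65 [ 0.0005 -0.0022]
```

View pics/z.png

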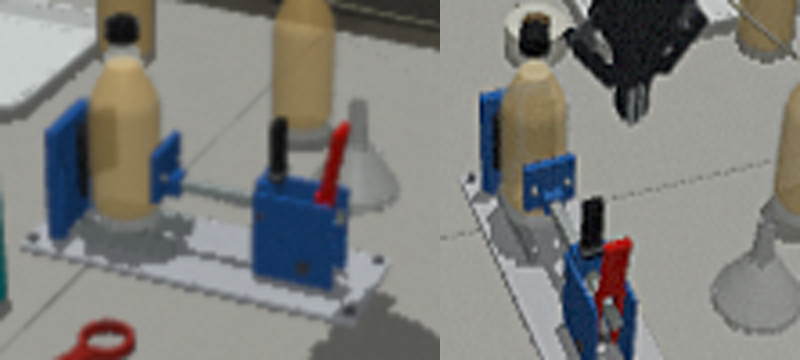

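The bottle is upright and home in the V block, with its cap at clamp y ≈ 0. The bar's rear end is at about -0.231 m, so the jaw has advanced about 58 mm and the pad is compressed about 8 mm. The trigger is released and the arm is clear, so I'm handing in.

```bash
python3 -c "
from workcell import bot
print(bot.job_done())"
```

```text
the job is handed in; nothing more can be done
None
```

I stood the bottle on the rails and clamped it against the V block in seven squeezes, the last two of which no longer moved the jaw. The trigger is released and the arm is clear. The job is handed in, but no verdict came back; I judged the firm hold from camera measurements (jaw advanced about 58 mm), not from a pad-force reading.

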